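Close the intake grille of a solder-fume filter unit

ROBOT

A 6-joint arm with a two-finger parallel gripper is mounted at the origin on the work surface. World frame = base frame: x ahead of the robot, y to its left, z up, the work surface at z = 0. Lengths are in mm, angles in rad, forces in N, time in s.
With the tool pointing down it reaches from about 300 to 775 mm from the base axis. Payload 14.6 kg.
Tool frame: the origin (TCP) lies on the centre line of the jaws, within the pads' length; the fingertips stand 19 mm ahead of it and the grasp point (between the pads) is the TCP (bot.tip_reach is the distance from the TCP to the fingertips, in mm); y points along the fingers, x is the direction in which the jaws open and shut, and the axes are right-handed (so a half turn about y gives the same grasp; the last joint's range is limited). The gripper opens to 85 mm and grips with 20 to 120 N. Pads are 22 mm wide; open, the fingers measure 114 mm over their backs; the gripper's body (76 mm by 85 mm) begins 54 mm behind the grasp point. The pads swing forward as they close: fully open they stand 13 mm farther back than shut.
Start: joints at [1.172, 0.3, 1.521, -0, 1.321, -0.067], TCP at [179.157, 519.993, 250.281] pointing down, gripper open.
Joint ranges: [-3.03, 3.03], [-0.79, 2.21], [0.23, 2.52], [-1.04, 4.18], [0, 3.07], [-2.55, 2.55]. Speed limits (rad/s): [2.22, 2.22, 2.57, 3.14, 3.14, 3.14].

INTERFACE

Orientations are given as a unit quaternion [w, x, y, z].
In Python, from rig import bot gives the robot as it stands. Calls block until the motion is done:
- bot.move_to(position, orientation): joint-space move of the TCP to a pose.
- bot.servo_line(position, attitude=None, speed=150, until_force=None): straight line of the TCP; attitude=None keeps the orientation; speed is the mean speed in mm/s. With until_force (N) it stops when the force on the tool has changed by that much, and returns True; else False.
- bot.move_joints(angles): joint-space move.
- bot.move_gripper(opening, grip_force=None): finger opening in mm; grip_force is the grip in N (None keeps the last); returns when the fingers have stopped.
- bot.dwell(seconds).
- bot.ik(position, orientation): joint angles nearest the present ones, or None.
- bot.read_state(): the state.
- bot.read_camera(name): name is "scene" or "top" or "wrist"; returns a dict with "image" (420x560x3 uint8, blue, green, red), "depth" (420x560 float32, mm along the optical axis (not along the pixel's ray), 0 where there is no reading), "fovy" (degrees; the focal length in pixels is half the picture's height over the tangent of half this angle, whatever the lens; pixels are square), "cx", "cy" (the principal point, pixels), "eye" and "attitude" of the camera in the world; the wrist camera has in their place "mount" (4x4, takes a point from camera to tool coordinates, whose origin is the TCP and whose axes are the tool frame's). Camera axes: x right, y down, z forward; pixel columns grow to the right and rows downward; lengths in mm; the calibration is good to about 2 mm. A picture is of the moment at which its call begins: read the wrist's pose just before it.
A pose or a line that the arm cannot do raises bot.MotionError and nothing moves.
- bot.finish_job(): hands the job in, once; it reports no verdict.
The state is a dict: "clock": time; "joint_positions": joint angles; "qvel": joint speeds; "effort": joint torques, N m; "ee_pos": TCP position; "tool_rot": TCP orientation; "ft_force": force on the tool from outside, world axes, zero at the start; "moment": the same for the moment, N m; "grip_width": finger opening in mm.
Only numpy, scipy, OpenCV 4.12 (cv2) and the standard library are available. Lean on these libraries where they do the work, as an engineer would, in place of code of your own. Each camera call takes 0.05 s, during which the arm holds its last target. There are 200 camera calls.

TASK

The pre-filter of the fume unit has just been changed. Push the blue slotted grille along the top of the unit, under the orange wing nut, until it is fully home on the centre stud and square between its guide rails, then spin the wing nut down clockwise until it is snug on the grille, finger-tight and not forced. Leave the other things on the bench where they are and let go of everything at the end.

Things in the scene. Friction and masses are not known exactly. Their poses are not given: they have to be found in the camera images.
- unit: White fume filter unit, 290 x 190 x 120 mm, fixed on the bench at any yaw. Origin: centre of its underside; x points the way the grille slides home, z up. Its flat top (deck) is 120 mm up. On the deck two aluminium guide rails, 9 mm high, run along x at y = +-77 mm (inner faces) from x = 55 to 140 mm, their -x ends flared outward to x = 22 mm.
- stud_base (a point): Foot of the steel centre stud on the unit's deck: on the stud's axis, at deck height, 60 mm along x from the unit's centre. Axes as the unit. The stud is 12 mm in diameter, with a 17 mm riveted end 49 mm above the deck that keeps the wing nut on.
- grille: Blue slotted grille, loose, about 0.35 kg, 150 x 150 x 5 mm, lying flat on the deck 95 to 122 mm short of home, a little off-centre and skewed. Origin: centre of its underside; x points the way it slides home. Its slot, 18 mm wide and flared at the +x edge, ends 6 mm behind the centre: with the slot's end against the stud the origin is at stud_base, the axes agreeing.
- rail_mid (a point): Middle of the pull rail along the grille's trailing edge: an upturned bar 9 mm thick, 120 mm long, from 5 to 27 mm above the grille's underside. The point is 70.5 mm behind the grille's centre and 16 mm above its underside; the outer face, to push on, is 4.5 mm further back. Axes as the grille.
- wing_nut: Orange wing nut, 80 g, captive on the stud. Origin: centre of its underside (flange 36 mm across), on the stud's axis, z up. Two wings along its +x and -x reach 39 mm from the axis, 9 mm thick, from 7 to 33 mm above the underside; hub 28 mm across, 20 mm high. Turn it by the hub or push a wing round with a fingertip: light friction (1 N at a wing), stiff once on the grille.
- nut_turn (a joint): Angle of the wing nut in rad, growing clockwise from above (tightening); a turn lowers it 5 mm. 0 is fully backed off: underside 15 mm above the deck, wings along the unit's x. Starts at 0 to 5.5, stays where left, meets the seated grille at 12.6 (underside 5 mm above the deck). Past that it stiffens: a push at a wing takes about 4 N by 12.8, 7 N by 13.0 and 20 N by 13.3; beyond 14 is overtight.
- solder_spool: Reel of solder standing on its end, 60 mm across, 46 mm high; not part of the job. Origin: centre of its underside.
- driver: Red-handled screwdriver lying beside the unit, 170 mm long; not part of the job. Origin: centre of its underside.
- cleaner: Amber bottle, 54 mm across, 130 mm high; not part of the job. Origin: centre of its underside.
- phone: Phone lying flat, 148 x 72 x 8 mm; not part of the job. Origin: centre of its underside.
- parts_tray: Clear divided parts tray, 120 x 160 x 28 mm; not part of the job. Origin: centre of its underside.
- meter: Yellow multimeter lying flat, 80 x 150 x 36 mm; not part of the job. Origin: centre of its underside.
- old_filter: Used filter in a cardboard frame, 146 x 130 x 20 mm; not part of the job. Origin: centre of its underside.
- mouse: Black computer mouse, 105 x 60 x 32 mm; not part of the job. Origin: centre of its underside.

How it is judged:
By the outcome, as a careful person would: the job done as asked, in the order asked, and still so for the second after the job is handed in, with the robot touching nothing.
It also fails if it takes over 69 s, if anything falls off the work surface, if the arm or the gripper's body presses on something with over 40 N, if the wrist force passes 120 N, or if a joint passes its speed limit or range.

## Working session

There is one attempt and no reset: what is moved stays moved. The work goes in short steps, each a Python script; the robot and the scene stay as the last script left them, time stands still between calls to the robot, and variables do not carry over. Pictures are saved under pics/ and viewed, about 8 in all and at most 12, crops included, and the job is handed in when it is done.

```bash
ls; mkdir -p pics; cat > h.py <<'E'
import numpy as np, cv2
from scipy.spatial.transform import Rotation as R
from rig import bot
def q2m(q): return R.from_quat(np.r_[q[1:],q[0]]).as_matrix()
def m2q(M):
    q=R.from_matrix(M).as_quat(); return np.r_[q[3],q[:3]]
def cam(name):
    s=bot.read_state(); c=bot.read_camera(name)
    if 'mount' in c:
        T=np.eye(4); T[:3,:3]=q2m(s['tool_rot']); T[:3,3]=s['ee_pos']; T=T@np.array(c['mount'])
    else:
        T=np.eye(4); a=np.array(c['attitude']); T[:3,:3]=a if a.shape==(3,3) else q2m(a); T[:3,3]=c['eye']
    f=c['image'].shape[0]/2/np.tan(np.radians(c['fovy'])/2)
    return c,T,f
def cloud(c,T,f):
    d=c['depth']; v,u=np.mgrid[:d.shape[0],:d.shape[1]]
    P=np.stack([(u-c['cx'])*d/f,(v-c['cy'])*d/f,d],-1)@T[:3,:3].T+T[:3,3]
    P[d==0]=np.nan
    return P
E
python3 - <<'E'
from h import *
s=bot.read_state(); print(s)
ims=[]
for n in ("top","scene"):
    c,T,f=cam(n); cv2.imwrite(f'pics/{n}0.png',c['image']); print(n,f,T,c['cx'],c['cy'])
    np.savez(f'{n}0.npz',img=c['image'],P=cloud(c,T,f))
E
```

```text
pics
{'clock': 0.0, 'joint_positions': array([ 1.17242345e+00,  3.00459022e-01,  1.52164251e+00,  1.03445495e-05,
        1.32070715e+00, -6.65667483e-02]), 'qvel': array([ 0.00050898,  0.00016837, -0.00108266,  0.00050266, -0.00036219,
       -0.00122917]), 'effort': array([ 2.21121547e-03, -5.43505383e+01, -3.61788762e+01,  7.78055721e-06,
        4.07397296e-03, -1.46987259e-05]), 'ee_pos': array([179.05465527, 519.78810329, 249.70194205]), 'tool_rot': array([-0.57548399,  0.57592954,  0.41019474, -0.4109302 ]), 'ft_force': array([ 0.36159345, -0.54030642,  0.21495607]), 'moment': array([0.07295192, 0.0348881 , 0.00149897]), 'grip_width': 85.44920851097423}
top 491.3066913750639 [[-1.15766592e-01 -9.72401569e-01  2.02566743e-01  3.26528256e+02]
 [-9.93275917e-01  1.13123311e-01 -2.46184654e-02  3.08637898e+01]
 [ 1.02401363e-03 -2.04054664e-01 -9.78958960e-01  1.24947212e+03]
 [ 0.00000000e+00  0.00000000e+00  0.00000000e+00  1.00000000e+00]] 285.89030837569095 212.78140013105946
scene 485.4830557555264 [[-2.37174279e-01  7.00197508e-01 -6.73403156e-01  1.48100300e+03]
 [ 9.71412998e-01  1.63620154e-01 -1.72003580e-01  2.30510150e+02]
 [-1.02541503e-02 -6.94947404e-01 -7.18987453e-01  1.07903043e+03]
 [ 0.00000000e+00  0.00000000e+00  0.00000000e+00  1.00000000e+00]] 271.52868526673484 210.2696336815477
```

View pics/top0.png

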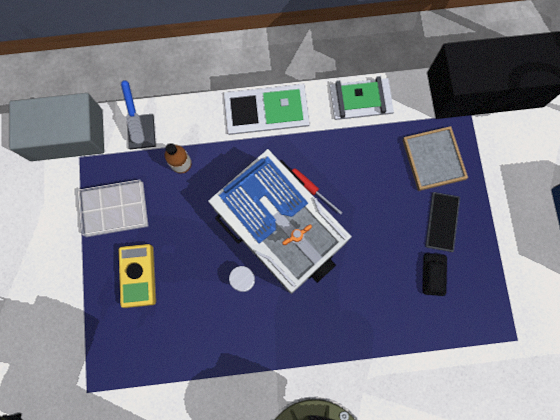

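View pics/scene0.png

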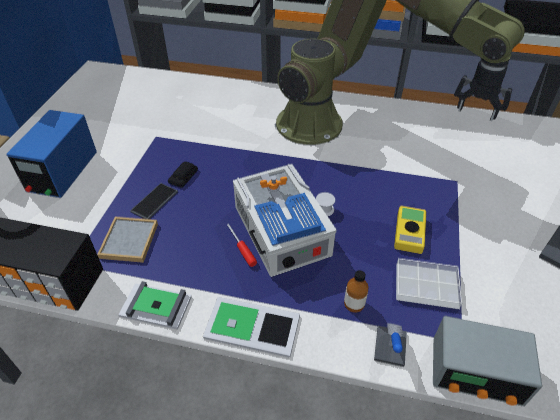

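```bash
python3 - <<'E'
from h import *
for n in ("top","scene"):
    d=np.load(n+'0.npz'); P=d['P']; im=d['img']; hsv=cv2.cvtColor(im,cv2.COLOR_BGR2HSV)
    z=P[...,2]; xy=P[...,:2]
    roi=(xy[...,0]>150)&(xy[...,0]<750)&(abs(xy[...,1])<300)
    m=roi&(z>105)&(z<175)
    k,l,st,ce=cv2.connectedComponentsWithStats(m.astype('uint8'))
    i=1+np.argmax(st[1:,4]); m=l==i
    print(n,'unit',cv2.minAreaRect(xy[m].astype('float32')),'deck z med',np.nanmedian(z[m]))
    h,s,v=hsv[...,0],hsv[...,1],hsv[...,2]
    b=m&(h>98)&(h<118)&(s>120); o=m&(h>3)&(h<20)&(s>140)
    for nm,q in(('blue',b),('rail',b&(z>137)),('orange',o)):
        p=P[q]; print(nm,q.sum(),p.mean(0).round(1),np.percentile(p[:,2],[5,50,95]).round(1) if len(p) else '',cv2.minAreaRect(p[:,:2].astype('float32')))
E
```

```text
top unit ((550.2900390625, 21.077682495117188), (290.4392395019531, 190.6736297607422), 35.960304260253906) deck z med 120.82577551629629
blue 2499 [602.6  55.2 126.5] [121.3 125.1 144.8] ((598.9970703125, 51.760169982910156), (149.0354766845703, 149.01748657226562), 33.252986907958984)
rail 187 [656.1  91.1 145.5] [139.  146.1 149.8] ((656.9879760742188, 91.40422821044922), (8.574346542358398, 117.61811065673828), 33.18088150024414)
orange 146 [498.7 -14.6 154. ] [142.4 152.7 165.9] ((500.62554931640625, -15.50701904296875), (24.61345100402832, 74.87191009521484), 40.972713470458984)
scene unit ((549.6646728515625, 21.325439453125), (299.56170654296875, 193.37301635742188), 35.83201599121094) deck z med 119.91875581452427
blue 1541 [610.1  58.5 126.7] [120.3 124.2 145.4] ((596.25927734375, 51.09666442871094), (167.6300506591797, 150.80322265625), 33.483428955078125)
rail 200 [662.4  92.1 144.1] [138.  144.5 148.5] ((661.267333984375, 91.70083618164062), (12.6702299118042, 118.09317779541016), 31.8741455078125)
orange 163 [506.8 -11.9 151. ] [140.4 150.4 162.1] ((508.0183410644531, -11.674636840820312), (23.00631332397461, 75.0694580078125), 28.738100051879883)
```

```bash
cat >> h.py <<'E'
TH=np.radians(180+35.9)   # unit yaw
C=np.array([550.1,21.1]); 
def ux(a=TH): return np.array([np.cos(a),np.sin(a)])
def uy(a=TH): return np.array([-np.sin(a),np.cos(a)])
STUD=C+60*ux()
def att(a):  # tool down, tool x at world angle a
    x=np.array([np.cos(a),np.sin(a),0]); y=np.array([0,0,-1.]); return m2q(np.c_[x,y,np.cross(x,y)])
E
python3 - <<'E'
from h import *
print(STUD,bot.tip_reach)
c=bot.read_camera('wrist'); print(np.array(c['mount']).round(3),c['fovy'])
for s in (1,-1):
  for p in ([*C,330],[678,105,147],[*STUD,160]):
    j=bot.ik(p,att(TH+s*np.pi/2)); print(s,p,None if j is None else np.round(j,2))
  j=bot.ik([*STUD,160],att(TH+s*np.pi/2+.3)); print(np.round(j,2))
p=[*C+np.array([-10,0]),340]
E
```

```text
[501.49750157 -14.0823414 ] 19.0
[[ 1.00000e+00 -2.00000e-03  0.00000e+00  3.21000e-01]
 [-1.00000e-03 -3.28000e-01  9.45000e-01 -1.23966e+02]
 [-1.00000e-03 -9.45000e-01 -3.28000e-01  8.42900e+01]
 [ 0.00000e+00  0.00000e+00  0.00000e+00  1.00000e+00]] 63.06779264823631
1 [np.float64(550.1), np.float64(21.1), 330] [-0.03  0.25  1.4  -0.    1.49  0.92]
1 [678, 105, 147] [ 0.1   0.69  1.19 -0.    1.26  1.04]
1 [np.float64(501.49750157325224), np.float64(-14.08234140414735), 160] [-0.1   0.29  1.76 -0.    1.09  0.84]
[-0.1   0.29  1.76 -0.    1.09  0.54]
-1 [np.float64(550.1), np.float64(21.1), 330] [-0.03  0.25  1.4  -0.    1.49 -2.23]
-1 [678, 105, 147] [ 0.1   0.69  1.19 -0.    1.26 -2.1 ]
-1 [np.float64(501.49750157325224), np.float64(-14.08234140414735), 160] [-0.1   0.29  1.76 -0.    1.09 -2.3 ]Traceback (most recent call last):
  File "<stdin>", line 7, in <module>
    return _wrapfunc(a, 'round', decimals=decimals, out=out)
    return _wrapit(obj, method, *args, **kwds)
    result = getattr(arr, method)(*args, **kwds)
TypeError: unsupported operand type(s) for *: 'NoneType' and 'float'
```

```bash
python3 - <<'E'
from h import *
p=[*(C+30*ux()),300]
bot.move_to(p,att(TH+np.pi/2)); bot.dwell(.3)
c,T,f=cam('wrist'); P=cloud(c,T,f); cv2.imwrite('pics/w1.png',c['image'])
np.savez('w1.npz',img=c['image'],P=P)
s=bot.read_state(); print(s['clock'],s['ee_pos'],s['ft_force'])
hsv=cv2.cvtColor(c['image'],cv2.COLOR_BGR2HSV);h,s,v=[hsv[...,i] for i in range(3)]
U=np.stack([(P[...,:2]-STUD)@ux(),(P[...,:2]-STUD)@uy(),P[...,2]],-1)
b=(h>98)&(h<118)&(s>120)&(P[...,2]>115); o=(h>3)&(h<20)&(s>140)&(P[...,2]>125)
for nm,q in(('blue',b),('rail',b&(P[...,2]>137)),('orange',o),('wingtop',o&(P[...,2]>np.nanpercentile(P[o][:,2],60)))):
    p=U[q]; print(nm,q.sum(),p.mean(0).round(1),np.nanpercentile(p[:,2],[2,50,98]).round(1),cv2.minAreaRect(p[:,:2].astype('float32')))
# stud top
q=(np.hypot(U[...,0],U[...,1])<12)&(P[...,2]>163); print('studtop',U[q].mean(0),U[q][:,2].max() if q.any() else '')
E
```

```text
2.7333 [525.80720423   3.69076414 299.96278302] [ 0.34886185 -0.22059992 -0.21020406]
blue 20531 [-121.4    4.5  126.3] [123.5 125.2 127. ] ((-102.4776840209961, 2.6390609741210938), (149.2786407470703, 169.88038635253906), 87.51602172851562)
rail 117 [-36.   10.1 324.9] [294.4 322.3 362.1] ((-76.35125732421875, 35.10235595703125), (104.51605987548828, 189.90737915039062), 46.95302963256836)
orange 1339 [ -4.   -0.6 154.7] [141.5 152.1 164.8] ((-6.252843856811523, 16.52204132080078), (39.04073715209961, 104.23387145996094), 17.67169952392578)
wingtop 536 [ -2.2  -0.9 162.1] [153.8 162.8 165.2] ((-6.252843856811523, 16.52204132080078), (39.04073715209961, 104.23387145996094), 17.67169952392578)
studtop [-3.90523931e-01 -9.19415225e-02  1.69071446e+02] 170.6030502271826
```

View pics/w1.png

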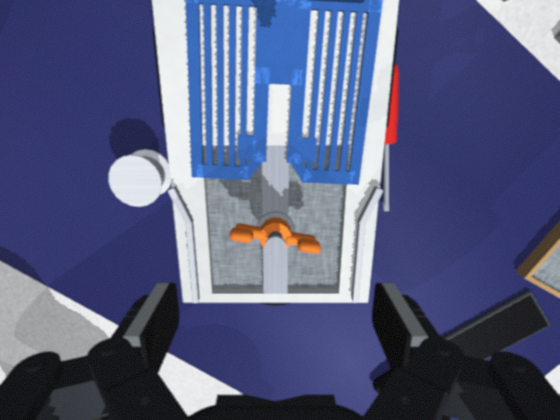

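```bash
cat >> h.py <<'E'
def nut(tag=None,zmin=128,res=None):
    c,T,f=cam('wrist'); P=cloud(c,T,f)
    if tag: cv2.imwrite(f'pics/{tag}.png',c['image'])
    nutP(c['image'],P)
    return c,P
def nutP(img,P,zmin=128):
    hsv=cv2.cvtColor(img,cv2.COLOR_BGR2HSV);h,s,v=[hsv[...,i] for i in range(3)]
    d=P[...,:2]-STUD; r=np.hypot(d[...,0],d[...,1]); z=P[...,2]
    a,b=d@ux(),d@uy()
    o=(h>3)&(h<20)&(s>140)&(z>zmin)&(r<45)
    w=o&(r>20)&(r<38)
    hh,e=np.histogram(z[w],bins=np.arange(130,172,.5)); print('wing z hist',[(e[i],hh[i]) for i in np.flatnonzero(hh>4)])
    t=w&(z>np.nanpercentile(z[w],50))
    th=np.arctan2(b[t],a[t]); ang=np.angle(np.exp(2j*th).mean())/2
    print('wing axis from ux deg',np.degrees(ang),'turn mod pi',(-ang)%np.pi,'centre',a[t].mean(),b[t].mean())
    dk=(abs(a)<60)&(abs(b)<65)&(abs(z-120)<3)&(s<60); print('deck z',np.median(z[dk]),dk.sum())
    gb=(h>98)&(h<118)&(s>120)&(abs(z-125)<2.5)&(abs(b)<90)
    print('grille z',np.median(z[gb]),'rect',cv2.minAreaRect(np.c_[a[gb],b[gb]].astype('float32')))
E
python3 -c "
from h import *
d=np.load('w1.npz'); nutP(d['img'],d['P'])
d=np.load('top0.npz'); nutP(d['img'],d['P'])"
```

```text
wing z hist [(np.float64(144.5), np.int64(10)), (np.float64(146.5), np.int64(13)), (np.float64(147.0), np.int64(10)), (np.float64(148.0), np.int64(5)), (np.float64(148.5), np.int64(6)), (np.float64(149.0), np.int64(8)), (np.float64(149.5), np.int64(12)), (np.float64(150.0), np.int64(16)), (np.float64(150.5), np.int64(11)), (np.float64(151.0), np.int64(8)), (np.float64(152.5), np.int64(8)), (np.float64(153.0), np.int64(6)), (np.float64(153.5), np.int64(5)), (np.float64(154.0), np.int64(10)), (np.float64(154.5), np.int64(8)), (np.float64(155.0), np.int64(12)), (np.float64(155.5), np.int64(7)), (np.float64(156.0), np.int64(8)), (np.float64(157.0), np.int64(16)), (np.float64(157.5), np.int64(7)), (np.float64(158.0), np.int64(10)), (np.float64(158.5), np.int64(9)), (np.float64(159.0), np.int64(11)), (np.float64(159.5), np.int64(13)), (np.float64(160.0), np.int64(13)), (np.float64(160.5), np.int64(14)), (np.float64(161.0), np.int64(24)), (np.float64(161.5), np.int64(19)), (np.float64(162.0), np.int64(16)), (np.float64(162.5), np.int64(54)), (np.float64(163.0), np.int64(63)), (np.float64(163.5), np.int64(80)), (np.float64(164.0), np.int64(54)), (np.float64(164.5), np.int64(32)), (np.float64(165.0), np.int64(10))]
wing axis from ux deg 79.96211812856595 turn mod pi 1.7459904153776709 centre -0.9821457413066342 -1.118167295101594
deck z 120.22045594194742 2090
grille z 125.18162934531722 rect ((-115.52775573730469, 3.2055130004882812), (149.0804901123047, 144.05735778808594), 87.39908599853516)
wing z hist [(np.float64(162.0), np.int64(5)), (np.float64(163.5), np.int64(8))]
wing axis from ux deg 79.645481638019 turn mod pi 1.751516764669675 centre 1.932856872628641 4.822992508889581
deck z 119.7025375280814 369
grille z 124.92537549824283 rect ((-298.68975830078125, 3.8109283447265625), (152.8010711669922, 515.5314331054688), 89.72595977783203)
```

```bash
cat > push.py <<'E'
from h import *
sk=np.radians(-2.65); A0=att(TH+sk+np.pi/2); A1=att(TH+np.pi/2)
g=STUD-117.3*ux()+3.8*uy()
def pt(d,z): return [*(g+d*ux(TH+sk)),z]
Z=147
bot.move_to(pt(-108,215),A0)
bot.servo_line(pt(-108,Z),speed=120)
s0=bot.read_state()['ft_force']
print('contact',bot.servo_line(pt(-84,Z),speed=40,until_force=2.5),bot.read_state()['ee_pos'])
W=lambda a,b=0:[*(STUD+a*ux()+b*uy()),Z]
p=bot.read_state()['ee_pos'][:2]-STUD; print('U',p@ux(),p@uy())
bot.servo_line(W(-150,p@uy()*.4),A1,speed=50)
print(bot.read_state()['ft_force']-s0)
h=bot.servo_line(W(-96,0),A1,speed=60,until_force=20)
print(h,bot.read_state()['ft_force']-s0)
h2=bot.servo_line(W(-78,0),A1,speed=15,until_force=10)
s=bot.read_state(); p=s['ee_pos'][:2]-STUD; print(h2,s['ft_force']-s0,'U',p@ux(),p@uy(),s['clock'])
E
python3 push.py
```

```text
contact False [669.04705505  97.67970298 147.11183159]
U -201.2562885138952 7.714516774711932
[-0.27944085  0.93594348 -0.52439052]
False [ 0.55378639 -0.12396443  1.19157421]
True [ 4.26193075  3.17364156 -0.6219196 ] U -84.68658689339804 -0.01829089499333766 8.0833
```

```bash
python3 - <<'E'
from h import *
Z=147
W=lambda a,z=Z:[*(STUD+a*ux()),z]
s0=bot.read_state()
h=bot.servo_line(W(-78),speed=15,until_force=8)
s=bot.read_state(); print(h,s['ft_force'],(s['ee_pos'][:2]-STUD)@ux())
bot.servo_line(W(-102),speed=60)
bot.servo_line(W(-102,215),speed=150)
bot.move_to(W(-30,300),att(TH+np.pi/2)); bot.dwell(.2)
nut('w2'); print(bot.read_state()['clock'],bot.read_state()['joint_positions'])
E
```

```text
True [ 5.11159278  2.98043953 -1.33506703] -84.62313701962496
wing z hist [(np.float64(145.0), np.int64(8)), (np.float64(145.5), np.int64(9)), (np.float64(146.0), np.int64(7)), (np.float64(146.5), np.int64(8)), (np.float64(147.5), np.int64(8)), (np.float64(148.0), np.int64(7)), (np.float64(148.5), np.int64(9)), (np.float64(149.0), np.int64(13)), (np.float64(149.5), np.int64(10)), (np.float64(150.0), np.int64(10)), (np.float64(150.5), np.int64(14)), (np.float64(151.0), np.int64(5)), (np.float64(152.0), np.int64(6)), (np.float64(153.0), np.int64(6)), (np.float64(153.5), np.int64(10)), (np.float64(154.0), np.int64(8)), (np.float64(154.5), np.int64(8)), (np.float64(155.0), np.int64(5)), (np.float64(155.5), np.int64(13)), (np.float64(156.0), np.int64(5)), (np.float64(156.5), np.int64(8)), (np.float64(157.0), np.int64(10)), (np.float64(157.5), np.int64(8)), (np.float64(158.0), np.int64(10)), (np.float64(158.5), np.int64(11)), (np.float64(159.0), np.int64(15)), (np.float64(159.5), np.int64(7)), (np.float64(160.0), np.int64(11)), (np.float64(160.5), np.int64(18)), (np.float64(161.0), np.int64(29)), (np.float64(161.5), np.int64(25)), (np.float64(162.0), np.int64(29)), (np.float64(162.5), np.int64(51)), (np.float64(163.0), np.int64(60)), (np.float64(163.5), np.int64(80)), (np.float64(164.0), np.int64(51)), (np.float64(164.5), np.int64(29)), (np.float64(165.0), np.int64(15))]
wing axis from ux deg 79.92587258310648 turn mod pi 1.7466230194851198 centre -0.7365389769090802 -0.35406331338202807
deck z 120.20169752173746 538
grille z 125.01637276898077 rect ((0.16748809814453125, -0.96746826171875), (149.52235412597656, 149.74156188964844), 89.96420288085938)
10.1333 [-6.24078016e-02  2.13248886e-01  1.51670074e+00  4.74865684e-05
  1.41389001e+00  8.81345173e-01]
```

View pics/w2.png

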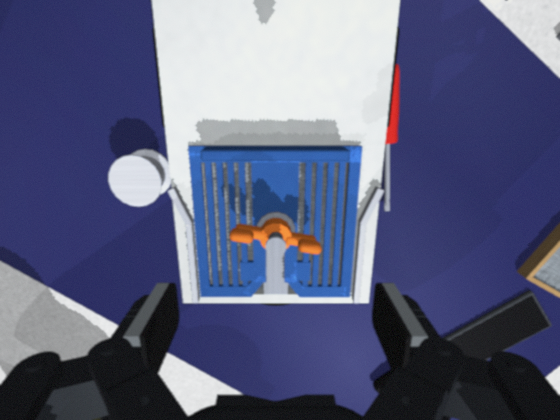

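```bash
cat >> h.py <<'E'
def J(z,phi):  # joints over the stud, jaw axis phi deg in unit frame
    s=bot.read_state(); j=np.array(bot.ik([*STUD,z],att(TH+np.pi/2)),float)
    j[5]+=-np.round((j[5]-.84)/np.pi)*np.pi   # guard; expect .84
    j[5]+=np.radians(90-phi); return j
E
python3 - <<'E'
from h import *
bot.move_gripper(46,20)
j=J(205,170); print(j); bot.move_joints(j)
s0=bot.read_state(); print(s0['clock'],s0['grip_width'])
print('touch',bot.servo_line([*STUD,151],speed=80,until_force=6))
bot.move_joints(J(151,1)); s=bot.read_state(); print(s['clock'],s['ft_force']-s0['ft_force'],s['moment']-s0['moment'])
bot.servo_line([*STUD,205],speed=120)
nut('w3'); print(bot.read_state()['clock'])
E
```

```text
[-1.01090734e-01  2.36420749e-01  1.71145707e+00 -4.44089210e-16
  1.19371483e+00 -5.53131010e-01]
11.9 45.9614854295409
touch False
15.225 [-0.16877253 -0.23900979 -0.94378531] [-0.15474139 -0.00068408 -0.0586621 ]
wing z hist [(np.float64(142.0), np.int64(9)), (np.float64(142.5), np.int64(6)), (np.float64(143.0), np.int64(15)), (np.float64(143.5), np.int64(20)), (np.float64(144.0), np.int64(13)), (np.float64(144.5), np.int64(16)), (np.float64(145.0), np.int64(7)), (np.float64(145.5), np.int64(14)), (np.float64(146.0), np.int64(16)), (np.float64(146.5), np.int64(17)), (np.float64(147.0), np.int64(16)), (np.float64(147.5), np.int64(23)), (np.float64(148.0), np.int64(30)), (np.float64(148.5), np.int64(19)), (np.float64(149.0), np.int64(18)), (np.float64(149.5), np.int64(10)), (np.float64(150.0), np.int64(13)), (np.float64(151.0), np.int64(12)), (np.float64(151.5), np.int64(27)), (np.float64(152.0), np.int64(14)), (np.float64(152.5), np.int64(11)), (np.float64(153.0), np.int64(30)), (np.float64(153.5), np.int64(12)), (np.float64(154.0), np.int64(12)), (np.float64(154.5), np.int64(19)),
[... 231 characters left out ...]
np.int64(21)), (np.float64(158.5), np.int64(29)), (np.float64(159.0), np.int64(37)), (np.float64(159.5), np.int64(36)), (np.float64(160.0), np.int64(38)), (np.float64(160.5), np.int64(58)), (np.float64(161.0), np.int64(114)), (np.float64(161.5), np.int64(123)), (np.float64(162.0), np.int64(166)), (np.float64(162.5), np.int64(134)), (np.float64(163.0), np.int64(56)), (np.float64(163.5), np.int64(24))]
wing axis from ux deg -33.995090950945084 turn mod pi 0.5933262666089218 centre -4.382924639194408 4.815536252742352
deck z 120.28797295914922 1437
grille z 125.10544698506772 rect ((0.27074432373046875, -1.1675796508789062), (149.52639770507812, 150.40069580078125), 0.003040407318621874)
15.875
```

```bash
python3 - <<'E'
from h import *
bot.move_joints(J(205,265)); print('touch',bot.servo_line([*STUD,150],speed=100,until_force=6))
bot.move_joints(J(150,1)); bot.servo_line([*STUD,205],speed=120)
bot.move_joints(J(205,265)); print('touch',bot.servo_line([*STUD,149],speed=100,until_force=6))
s0=bot.read_state()
for T in (12.3,12.5,12.6,12.7,12.8,12.87):
    bot.move_joints(J(149,181-np.degrees(T-10.018))); bot.dwell(.15); s=bot.read_state()
    print(T,round(s['clock'],1),(s['moment']-s0['moment']).round(3),(s['ft_force']-s0['ft_force']).round(2),s['joint_positions'][5].round(3))
    if abs(s['moment'][2]-s0['moment'][2])>.25: break
E
```

```text
touch False
touch False
12.3 32.6 [0.129 0.175 0.078] [-1.36  0.99  0.51] 1.537
12.5 33.1 [0.004 0.025 0.007] [0.36 0.34 0.91] 1.734
12.6 33.5 [0.054 0.045 0.079] [-0.64  1.05  0.76] 1.834
12.7 33.9 [0.066 0.115 0.085] [-0.44  0.51  1.56] 1.934
12.8 34.3 [0.053 0.154 0.062] [-0.99  0.39  1.28] 2.034
12.87 34.7 [0.109 0.131 0.12 ] [-0.05  0.98  0.95] 2.105
```

```bash
python3 - <<'E'
from h import *
bot.move_joints(J(149,18.7+35)); bot.servo_line([*STUD,225],speed=150); bot.dwell(.2)
nut('w4'); print(bot.read_state()['clock'])
E
```

```text
wing z hist [(np.float64(143.5), np.int64(9)), (np.float64(144.5), np.int64(5)), (np.float64(149.0), np.int64(7)), (np.float64(149.5), np.int64(7)), (np.float64(150.0), np.int64(6)), (np.float64(150.5), np.int64(10)), (np.float64(151.0), np.int64(5)), (np.float64(151.5), np.int64(9)), (np.float64(152.0), np.int64(6)), (np.float64(152.5), np.int64(5)), (np.float64(153.0), np.int64(9)), (np.float64(153.5), np.int64(9)), (np.float64(154.0), np.int64(23)), (np.float64(154.5), np.int64(31)), (np.float64(155.0), np.int64(35)), (np.float64(155.5), np.int64(40)), (np.float64(156.0), np.int64(62)), (np.float64(156.5), np.int64(111)), (np.float64(157.0), np.int64(152)), (np.float64(157.5), np.int64(147)), (np.float64(158.0), np.int64(70)), (np.float64(158.5), np.int64(39)), (np.float64(159.0), np.int64(8))]
wing axis from ux deg -17.761753809494852 turn mod pi 0.3100010849043308 centre -4.021321419277752 1.3631332136408116
deck z 120.31231919911113 1091
grille z 125.04447534321832 rect ((0.3429718017578125, -1.6493759155273438), (150.8052978515625, 149.5287322998047), 89.86942291259766)
36.2417
```

View pics/w4.png

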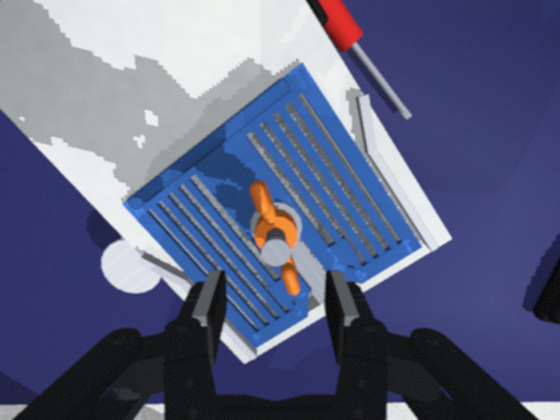

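```bash
python3 - <<'E'
from h import *
print('touch',bot.servo_line([*STUD,149],speed=100,until_force=6)); s0=bot.read_state()
for T in (12.8,12.95,13.03):
    bot.move_joints(J(149,181-np.degrees(T-10.018))); bot.dwell(.15); s=bot.read_state()
    print(T,round(s['clock'],1),(s['moment']-s0['moment']).round(3),(s['ft_force']-s0['ft_force']).round(2))
    if abs(s['moment'][2]-s0['moment'][2])>.4: break
bot.move_joints(J(149,53.7)); bot.servo_line([*STUD,240],speed=150)
bot.move_to([*(STUD-30*ux()),300],att(TH+np.pi/2)); bot.dwell(.2)
nut('w5'); print(bot.read_state()['clock'])
E
```

```text
touch False
12.8 37.9 [-0.042 -0.119  0.015] [ 0.21 -0.62 -0.98]
12.95 38.3 [-0.024 -0.096  0.048] [ 0.14 -0.69 -0.78]
13.03 38.7 [-0.284 -0.191  0.127] [ 1.15 -2.36 -0.92]
wing z hist [(np.float64(140.5), np.int64(6)), (np.float64(142.5), np.int64(5)), (np.float64(143.5), np.int64(8)), (np.float64(146.0), np.int64(5)), (np.float64(147.5), np.int64(6)), (np.float64(150.5), np.int64(5)), (np.float64(151.0), np.int64(5)), (np.float64(151.5), np.int64(5)), (np.float64(152.0), np.int64(5)), (np.float64(153.5), np.int64(8)), (np.float64(154.0), np.int64(16)), (np.float64(154.5), np.int64(10)), (np.float64(155.0), np.int64(20)), (np.float64(155.5), np.int64(26)), (np.float64(156.0), np.int64(45)), (np.float64(156.5), np.int64(66)), (np.float64(157.0), np.int64(57)), (np.float64(157.5), np.int64(63)), (np.float64(158.0), np.int64(34)), (np.float64(158.5), np.int64(9))]
wing axis from ux deg -26.77033707652444 turn mod pi 0.4672305238540647 centre -3.738207776570083 1.5696572850729473
deck z 120.15470363076088 473
grille z 125.00608807128913 rect ((-0.01570892333984375, -0.902923583984375), (149.32452392578125, 149.5065460205078), 89.9408950805664)
41.1167
```

View pics/w5.png

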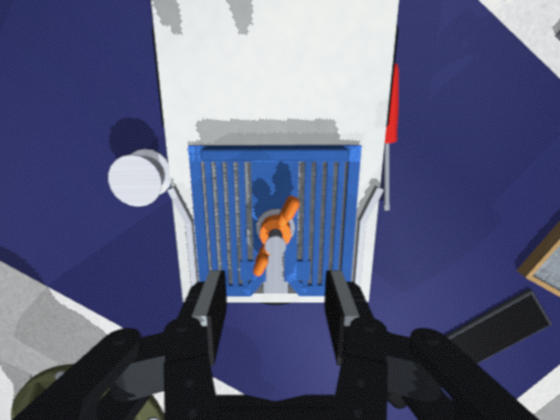

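```bash
python3 -c "
from rig import bot
print(bot.finish_job())"
```

```text
the job is handed in; nothing more can be done
None
```

I pushed the grille fully home and tightened the wing nut until it was snug, then handed the job in at about 41 s of the 69 s. The robot was clear of everything at the end.

- **Grille:** I pushed it with both open fingers on the pull rail until it stopped against the stud. In the last wrist picture its centre was within about 1 mm of the stud axis and it was square to the rails within about 0.1°.
- **Wing nut:** I drove it clockwise by the wings with the half-open jaws, in three strokes and a short final nudge. The last check put it at about 13.03 rad. The angle in the picture repeats every half turn, and the wing-top height (about 37 mm above the deck) showed which half turn it was. That is past first contact at 12.6 and well short of overtight at 14.
- **Weaker check:** the wrist moment at the end was only about 0.13 N·m, or roughly 4 N at a wing tip. You gave about 7 N at this angle, but the moment reading varied by about 0.05 N·m, so I relied on the angle and height instead.
- **Other things:** the spool and screwdriver look unmoved in the wrist views. I never went near the other items and did not check them again at the end.

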